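# Continuity check of two donated lamp bases in a prop store

## Robot

A 6-joint arm with a two-finger parallel gripper is mounted at the origin on the work surface. World frame = base frame: x ahead of the robot, y to its left, z up, the work surface at z = 0. Lengths are in mm, angles in degrees, forces in N, time in s.
With the tool pointing down it reaches from about 300 to 850 mm from the base axis. Payload 4.2 kg.
Tool frame: the origin (TCP) lies midway between the tips of the shut fingers; the grasp point (between the pads) lies 19 mm behind it; z points along the fingers, x is the direction in which the jaws open and shut, and the axes are right-handed (so a half turn about z gives the same grasp; the last joint's range is limited). The gripper opens to 91 mm and grips with 3 to 60 N. Pads are 32 mm wide; open, the fingers measure 118 mm over their backs; the gripper's body (76 mm by 178 mm) begins 60 mm behind the grasp point.
Start: joints at [76.089, 18.312, 89.639, -0, 72.044, -1.146], TCP at [127.054, 560.803, 213.976] pointing down, gripper open.
Joint ranges: [-177.97, 177.97], [-48.28, 115.42], [12.27, 149.76], [-77.06, 257.06], [2.81, 150.46], [-146.56, 146.56]. Speed limits (degrees/s): [147.25, 147.25, 180, 180, 180, 180].

## Interface

Orientations are given as [roll, pitch, yaw] about the fixed x, y, z axes, in that order (R = Rz(yaw) Ry(pitch) Rx(roll)).
In Python, from workcell import env gives the robot as it stands. The module is installed in compiled form; this text tells all that it offers.
- The arm moves only by the tool drive_tool, never from a script. Its argument "series" is a list of rows, each a list of 3 entries, a list of its own where there are three numbers: the closure, from 0 (fully open) to 1 (shut), then the shift along the tool's x, y, z in mm, then the turn, a rotation vector about the tool's x, y, z in rad. In form: [[gripper, [dx, dy, dz], [rx, ry, rz]], ...]. A call has exactly 5 rows; each row is the pose to reach, as a shift and turn from the pose commanded when the call began, along the tool's axes at that moment; what a row does not reach only later rows make up. A row lasts 1/10 s, in which the tool goes at most 50 mm and 8.59 degrees, less where a joint would pass 70% of its speed; a pose out of reach is approached as far as the arm can. A call with a gripper value outside its range is refused whole. The fingers move at their own pace and stop on an object; "squeeze" is the grip in N (left out, the last holds). Time passes only in rows, so rows that repeat a pose let the fingers close, or fill a call up. It gives the time, the measured TCP pose, the force and the opening at its end, in the units of the state.
- env.state(): the state, without advancing time (a new reading comes with each control period).
- env.grab_frame(name): name is "scene" or "top" or "wrist"; returns a dict with "image" (420x560x3 uint8, red, green, blue), "K" (3x3 intrinsics, pixels), "origin" and "orientation" of the camera in the world. Camera axes: x right, y down, z forward; pixel columns grow to the right and rows downward; lengths in mm; the calibration is good to about 2 mm. A picture is of the moment at which its call begins. There is no depth.
- env.job_done(): hands the job in, once; it reports no verdict.
The state is a dict: "time_s": time; "qpos": joint angles; "qvel": joint speeds; "effort": joint torques, N m; "ee_pos": TCP position; "ee_rot": TCP orientation; "force": force on the tool from outside, world axes, zero at the start; "torque": the same for the moment, N m; "gripper_width": finger opening in mm.
Only numpy, scipy, OpenCV 4.12 (cv2) and the standard library are available. Lean on these libraries where they do the work, as an engineer would, in place of code of your own. Each camera call takes 0.05 s, during which the arm holds its last target.

## Task

Take the red-handled test probe from its stand and touch its brass tip gently, for about half a second each, onto the brass disc on top of the green lamp base and then onto the brass disc on top of the blue lamp base. Then put the probe back into its stand, hanging by its collar as before, and let go; leave both lamp bases standing where they are.

Things in the scene. Friction and masses are not known exactly. Their poses are not given: they have to be found in the camera images.
- probe: Round upright test probe, 0.12 kg. Origin: end of its brass tip (unpressed); z up its axis. Above the tip: brass pin 9 mm across to 23 mm, steel shaft 14 mm across to 70, black collar 52 mm across to 77, red handle 26 mm across to 157 (grip at about 120), white cap to 161. The pin is sprung: yields at 1 N, 2.5 N at 6 mm, stops at 12 mm; the origin does not move with it. Starts hanging in the stand.
- stand: Fixed probe stand: grey upright tube, 64 mm outside, with a 32 mm bore, open at the top, on a dark foot 100 mm across. Origin: centre of the underside; z up. The rim is 90 mm above the origin, the bore's floor 8 mm. With the probe hanging in it the collar rests on the rim and the probe's tip is 20 mm above the origin.
- lamp_green: Green round lamp base, no stem, standing loose, 0.95 kg: foot 110 mm across, neck about 50 mm across, topped by a flat brass disc 40 mm across, the test point. Origin: centre of the underside; z up. The disc's top lies on the axis, 90 mm above the origin.
- lamp_blue: Blue round lamp base, no stem, standing loose, 0.95 kg: foot 110 mm across, neck about 50 mm across, topped by a flat brass disc 40 mm across, the test point. Origin: centre of the underside; z up. The disc's top lies on the axis, 90 mm above the origin. A third, cream-white base of the same shape is not to be tested.
Things that resemble listed ones, but are neither listed nor needed, are in the scene too. There is more than one size of the probe; the one meant has the size given above. Of the things that look like the lamp_green, the larger one is meant.

How it is judged:
By the outcome, as a careful person would: the job done as asked, in the order asked, and still so for the second after the job is handed in, with the robot touching nothing.
It also fails if it takes over 54 s, if anything falls off the work surface, if the arm or the gripper's body presses on something with over 40 N, if the wrist force passes 120 N, or if a joint passes its speed limit or range.

## Working session

There is one attempt and no reset: what is moved stays moved. The work goes in short steps, Python scripts to look and compute and a tool call to move; the robot and the scene stay as the last step left them, time stands still between calls to the robot, and variables do not carry over. Pictures are saved under pics/ and viewed, and the job is handed in when it is done.

Besides the shell and the picture viewer there is one more tool, called after "Emit:" as name(argument=value, ...), one argument or row to a line, values as JSON. drive_tool: Moves the arm, as the interface text tells. Its arguments: {"type":"object","properties":{"series":{"type":"array","items":{"type":"array"}},"squeeze":{"type":"number"}},"required":["series"]}

```bash
mkdir -p pics; cat > h.py <<'E'
from workcell import env
import numpy as np, cv2, pickle, os
def snap(n,tag):
    f=env.grab_frame(n); pickle.dump(f,open(f'pics/{tag}.pkl','wb'))
    cv2.imwrite(f'pics/{tag}.png',f['image'][:,:,::-1]); return f
def load(tag): return pickle.load(open(f'pics/{tag}.pkl','rb'))
def crop(tag,u0,v0,u1,v1,s):
    f=load(tag); c=f['image'][v0:v1,u0:u1,::-1]
    cv2.imwrite(f'pics/{tag}_c{u0}_{v0}.png',cv2.resize(c,None,fx=s,fy=s,interpolation=cv2.INTER_CUBIC))
from scipy.spatial.transform import Rotation as Ro
def camR(f):
    o=np.array(f['orientation'],float)
    return o if o.shape==(3,3) else Ro.from_euler('xyz',o,degrees=True).as_matrix()
def ray(f,u,v):
    d=camR(f)@np.linalg.inv(f['K'])@[u,v,1]; return np.array(f['origin'],float),d/np.linalg.norm(d)
def onz(f,u,v,z):
    o,d=ray(f,u,v); return o+d*(z-o[2])/d[2]
def proj(f,p):
    c=np.array(f['K'])@(camR(f).T@(np.array(p,float)-f['origin'])); return c[:2]/c[2]
def tri(*rs):
    A=0;b=0
    for o,d in rs:
        M=np.eye(3)-np.outer(d,d);A=A+M;b=b+M@o
    p=np.linalg.solve(A,b); return p,[np.linalg.norm((np.eye(3)-np.outer(d,d))@(p-o)) for o,d in rs]
E
python3 - <<'E'
from h import *
for n in ['scene','top','wrist']:
    f=snap(n,n+'0'); print(n,np.round(f['K'],1).tolist(),f['origin'],f['orientation'])
print(env.state())
E
```

```text
scene [[487.8, 0.0, 281.4], [0.0, 487.8, 210.0], [0.0, 0.0, 1.0]] [781.20329169 419.15629054 660.16763115] [-140.09228423    0.79714355  144.65521585]
top [[447.5, 0.0, 277.9], [0.0, 447.5, 207.8], [0.0, 0.0, 1.0]] [345.39825181 -13.96003312 894.92127515] [-1.68149433e+02 -1.61800821e-01 -8.13474840e+01]
wrist [[369.3, 0.0, 280.3], [0.0, 369.3, 209.4], [0.0, 0.0, 1.0]] [ 51.33467922 576.95815923 383.78059304] [1.63905333e+02 6.46351484e-02 7.72411131e+01]
{'time_s': 0.15, 'qpos': array([ 7.60893500e+01,  1.83431853e+01,  8.96872010e+01,  1.22174781e-03,
        7.20437249e+01, -1.14540629e+00]), 'qvel': array([-0.01472975, -0.068957  , -0.33907923, -0.07312505,  0.04808526,
        0.01169965]), 'effort': array([-1.45345977e-03, -4.12774837e+01, -2.32154739e+01,  7.25741847e-02,
        4.32987814e-02, -7.35391131e-05]), 'ee_pos': array([126.95308294, 560.4485839 , 213.33517333]), 'ee_rot': array([-1.79997357e+02,  7.40731987e-02,  7.72343806e+01]), 'force': array([-0.0692981 ,  0.46391551,  0.32303661]), 'torque': array([ 0.03142206, -0.02562197, -0.03621924]), 'gripper_width': 91.50992524772579}
```

View pics/scene0.png

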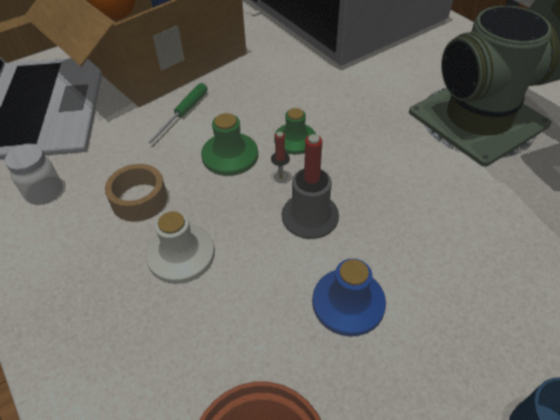

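View pics/top0.png

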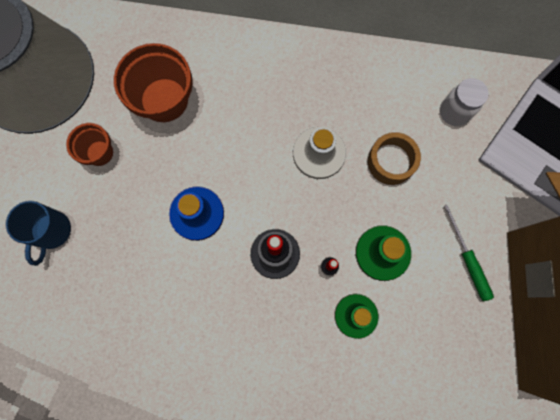

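View pics/wrist0.png

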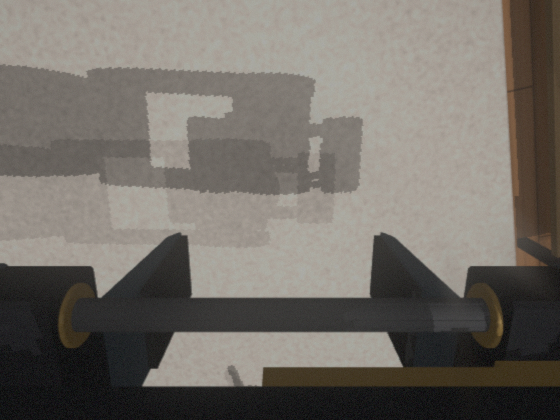

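The scene view shows the probe cap at about (314,139) in the stand, the larger green disc at (226,121) and the blue disc at (353,272). In the top view they are at (275,245), (393,248) and (189,206). The wrist view shows only bare table and the arm's shadow. I'll enlarge these areas.

```bash
python3 - <<'E'
from h import *
def sheet(tag,boxes,out):
    f=load(tag);ims=[]
    for u,v in boxes:
        c=f['image'][v:v+50,u:u+50,::-1]; c=cv2.resize(c,(390,390),interpolation=cv2.INTER_CUBIC)
        for k in range(0,50,10):
            p=int(k*7.8);cv2.line(c,(p,0),(p,6),(255,255,255),1);cv2.line(c,(0,p),(6,p),(255,255,255),1)
            cv2.putText(c,str(u+k),(p,18),0,.35,(255,0,255),1);cv2.putText(c,str(v+k),(8,p+4),0,.35,(255,0,255),1)
        ims.append(c)
    cv2.imwrite(out,np.hstack(ims))
sheet('scene0',[(200,100),(330,250)],'pics/s1.png')
sheet('scene0',[(290,125),(286,165)],'pics/s2.png')
sheet('top0',[(370,225),(170,185)],'pics/t1.png')
sheet('top0',[(250,225),(250,230)],'pics/t2.png')
E
```

```text
(no output)
```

View pics/s1.png

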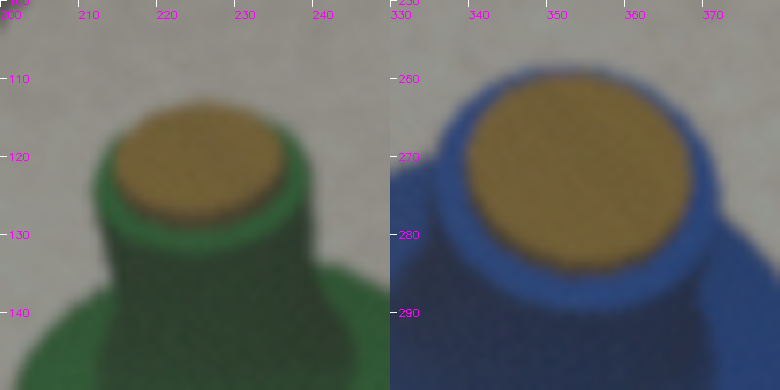

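View pics/s2.png

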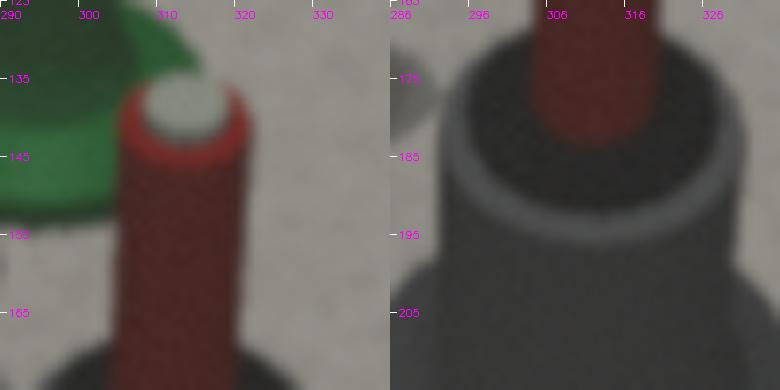

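View pics/t1.png

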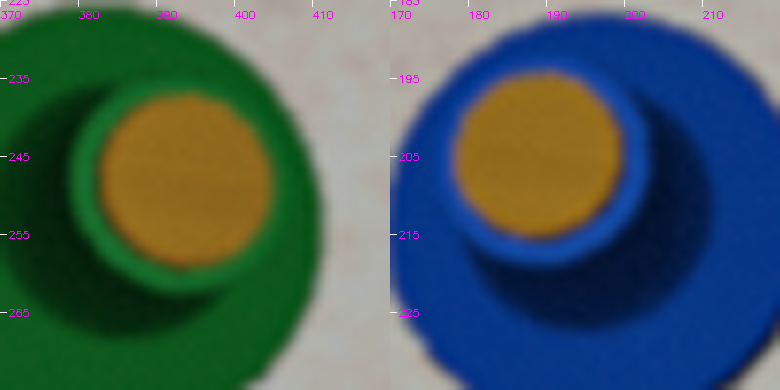

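View pics/t2.png

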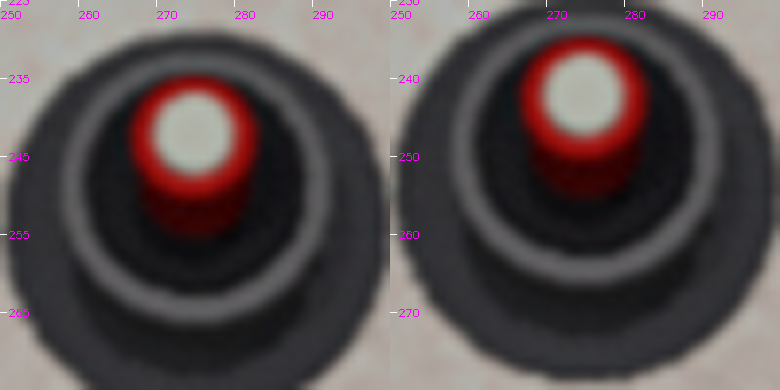

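```bash
python3 - <<'E'
from h import *
s=load('scene0');t=load('top0')
P=dict(green=((225.2,120.1),(393.4,247.6)),blue=((353.8,271.5),(188.5,204.2)),cap=((313.3,137.9),(274.3,241.6)))
for k,(a,b) in P.items():
    p,e=tri(ray(s,*a),ray(t,*b)); print(k,p.round(1),np.round(e,1))
print('rim z90 top',onz(t,274.6,248.7,90).round(1))
e=onz(t,257.3,248.7,90)-onz(t,291.8,248.7,90);print('rim diam',np.linalg.norm(e))
# rim in scene for the centre estimate
p=onz(t,274.6,248.7,90)
a=np.linspace(0,2*np.pi,60);q=np.array([proj(s,p+32*np.array([np.cos(x),np.sin(x),0])) for x in a]);print('pred scene rim',q.min(0),q.max(0))
for z,(u,v) in dict(g=(393.4,247.6),b=(188.5,204.2)).items(): print(z,onz(t,u,v,90).round(1))
print(onz(s,225.2,120.1,90),onz(s,353.8,271.5,90), onz(t,274.3,241.6,181),onz(s,313.3,137.9,181))
E
```

```text
green [ 471.3 -208.    89.3] [0.4 0.4]
blue [494.6 173.2  88.7] [0.3 0.3]
cap [438.    3.9 181.2] [0.1 0.1]
rim z90 top [437.3   3.7  90. ]
rim diam 62.213843377156564
pred scene rim [291.47074698 166.40291488] [331.46174721 195.49456124]
g [ 471.6 -208.1   90. ]
b [494.5 172.7  90. ]
[ 471.46609526 -206.82732427   90.        ] [495.02477177 173.99883436  90.        ] [438.08737124   3.87086142 181.        ] [437.78081364   3.82643859 181.        ]
```

The two views agree to within 0.5 mm. The stand and probe are at about (438, 4), green at (471.4, -207.6) and blue at (494.7, 173.2). The heights (89.3, 88.7, cap 181.2) match the text.

```bash
cat >> h.py <<'E'
def need(pos,yaw=None,rpy=None):
    s=env.state(); R=Ro.from_euler('xyz',s['ee_rot'],degrees=True)
    T=Ro.from_euler('xyz',rpy if rpy is not None else [180,0,yaw],degrees=True)
    print('t',round(s['time_s'],2),'ee',s['ee_pos'].round(2),s['ee_rot'].round(2),'F',s['force'].round(2),'w',round(s['gripper_width'],1),'j',s['qpos'].round(0))
    print('shift',(R.inv().apply(np.array(pos)-s['ee_pos'])).round(2),'turn',(R.inv()*T).as_rotvec().round(4))
E
python3 - <<'E'
from h import *
need([438,4,250],0)
t=load('top0');print(onz(t,329.5,264,90),onz(t,334,265,0))
E
```

```text
t 0.15 ee [126.95 560.45 213.34] [-1.800e+02  7.000e-02  7.723e+01] F [-0.07  0.46  0.32] w 91.5 j [76. 18. 90.  0. 72. -1.]
shift [-474.01  426.31  -36.07] turn [8.000e-04 1.100e-03 1.348e+00]
[424.92391493 -97.74250003  90.        ] [ 433.19968443 -116.22126749    0.        ]
```

Emit:
drive_tool(
  series=[
    [0,[-30,27,-10],[0,0,0.09]],
    [0,[-65,58,-20],[0,0,0.18]],
    [0,[-100,90,-30],[0,0,0.27]],
    [0,[-135,121,-36],[0,0,0.36]],
    [0,[-170,153,-36],[0,0,0.45]],
  ],
  squeeze=25,
)

```text
time_s: 0.65
ee_pos: [239.4, 359.9, 250.7]
ee_rot: [180.0, -0.1, 51.3]
force: [1.4, 0.9, -0.5]
gripper_width: 91.0
```

```bash
python3 -c "
from h import *
need([438,4,250],0)"
```

```text
t 0.65 ee [239.39 359.88 250.69] [ 1.7999e+02 -1.1000e-01  5.1290e+01] F [ 1.43  0.92 -0.49] w 91.0 j [ 55.   4. 103.  -0.  73.   4.]
shift [-153.51  377.53    0.43] turn [-8.000e-04 -1.800e-03  8.952e-01]
```

Emit:
drive_tool(
  series=[
    [0,[-16,38,0],[0,0,0.09]],
    [0,[-32,76,0],[0,0,0.18]],
    [0,[-48,114,0],[0,0,0.27]],
    [0,[-64,152,0],[0,0,0.36]],
    [0,[-80,190,0],[0,0,0.45]],
  ],
)

```text
time_s: 1.15
ee_pos: [337.7, 178.6, 249.9]
ee_rot: [-180.0, -0.0, 25.5]
force: [0.6, -0.4, -0.2]
gripper_width: 91.2
```

```bash
python3 -c "
from h import *
need([438,4,250],0)"
```

```text
t 1.15 ee [337.74 178.6  249.94] [-1.800e+02 -2.000e-02  2.547e+01] F [ 0.58 -0.4  -0.2 ] w 91.2 j [ 26.  -1. 108.   0.  73.   1.]
shift [ 1.5420e+01  2.0075e+02 -7.0000e-02] turn [-1.000e-04 -3.000e-04  4.445e-01]
```

Emit:
drive_tool(
  series=[
    [0,[4,48,0],[0,0,0.11]],
    [0,[8,96,0],[0,0,0.22]],
    [0,[12,144,0],[0,0,0.33]],
    [0,[15,190,0],[0,0,0.42]],
    [0,[15,198,0],[0,0,0.44]],
  ],
)

```text
time_s: 1.65
ee_pos: [438.5, 4.6, 249.6]
ee_rot: [179.9, -0.0, 0.1]
force: [-0.3, 0.8, 0.4]
gripper_width: 91.1
```

```bash
python3 -c "
from h import *
snap('wrist','w1')
need([438,4,121],0)"
```

```text
t 1.7 ee [437.87   5.57 249.49] [1.7995e+02 2.0000e-02 1.4000e-01] F [ 0.09 -0.78 -0.13] w 91.2 j [ -1.   4. 102.  -0.  73.  -1.]
shift [  0.18   1.47 128.49] turn [0.0008 0.0004 0.0025]
```

View pics/w1.png

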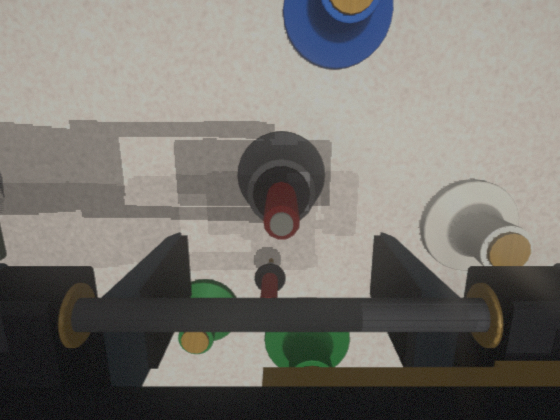

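The wrist view shows the cap at (281,224), centred between the fingers at about u=281. Now descending.

Emit:
drive_tool(
  series=[
    [0,[0,1,20],[0,0,0]],
    [0,[0,1,50],[0,0,0]],
    [0,[0,1,80],[0,0,0]],
    [0,[0,1,110],[0,0,0]],
    [0,[0,1,128],[0,0,0]],
  ],
)

```text
time_s: 2.2
ee_pos: [434.6, 8.6, 119.9]
ee_rot: [-180.0, 0.2, 0.6]
force: [0.1, -0.7, 1.1]
gripper_width: 91.1
```

```bash
python3 -c "
from h import *
snap('scene','s2');snap('wrist','w2')
need([438,4,121],0)"
```

```text
t 2.3 ee [433.94   8.5  119.78] [-179.96    0.37    0.58] F [ 0.36 -0.34  0.62] w 91.4 j [ -0.  11. 115.   0.  54.  -1.]
shift [ 4.01  4.54 -1.25] turn [-0.0006  0.0065  0.0101]
```

View pics/w2.png

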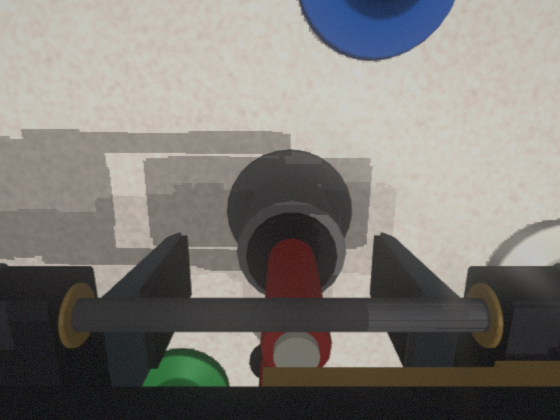

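The cap is at u≈296, right of centre, which agrees with the reading that the tool is 4 mm short in x and y. I'll correct that before closing.

Emit:
drive_tool(
  series=[
    [0,[2,2,-1],[0,0.003,0.005]],
    [0,[4,4.5,-1],[0,0.006,0.01]],
    [0,[4,4.5,-1],[0,0.006,0.01]],
    [0,[4,4.5,-1],[0,0.006,0.01]],
    [0,[4,4.5,-1],[0,0.006,0.01]],
  ],
)

```text
time_s: 2.8
ee_pos: [441.0, 2.8, 123.4]
ee_rot: [-180.0, -0.4, -0.1]
force: [-0.7, -0.7, -0.3]
gripper_width: 91.1
```

```bash
python3 -c "
from h import *
snap('wrist','w3')
need([438,4,121],0)"
```

```text
t 2.85 ee [440.89   2.78 123.25] [-1.7999e+02 -3.8000e-01 -1.2000e-01] F [-0.09  0.48  0.52] w 91.1 j [ -1.  11. 114.   0.  54.  -1.]
shift [-2.9  -1.21  2.23] turn [-0.0002 -0.0066 -0.0021]
```

View pics/w3.png

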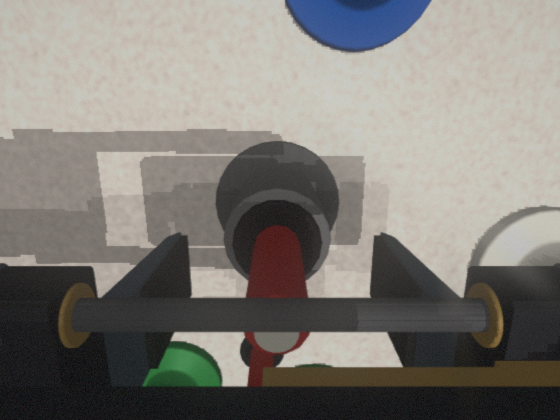

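Emit:
drive_tool(
  series=[
    [0,[-3,-1,2],[0,-0.006,-0.002]],
    [0,[-3,-1,2],[0,-0.006,-0.002]],
    [0,[-3,-1,2],[0,-0.006,-0.002]],
    [0,[-3,-1,2],[0,-0.006,-0.002]],
    [0,[-3,-1,2],[0,-0.006,-0.002]],
  ],
)

```text
time_s: 3.35
ee_pos: [437.8, 3.8, 120.9]
ee_rot: [-180.0, -0.0, 0.0]
force: [-0.7, 0.7, 0.5]
gripper_width: 91.2
```

```bash
python3 -c "
from h import *
snap('wrist','w4')
need([438,4,121],0);print(env.state()['qvel'])"
```

```text
t 3.4 ee [437.82   3.81 120.92] [-179.99   -0.      0.  ] F [-0.3   0.   -0.27] w 91.5 j [ -1.  11. 115.   0.  54.  -1.]
shift [ 0.18 -0.19 -0.08] turn [-0.0001 -0.      0.    ]
[-0.11507836  0.12356928 -0.01631065 -0.03187546 -0.02314991 -0.01787651]
```

View pics/w4.png

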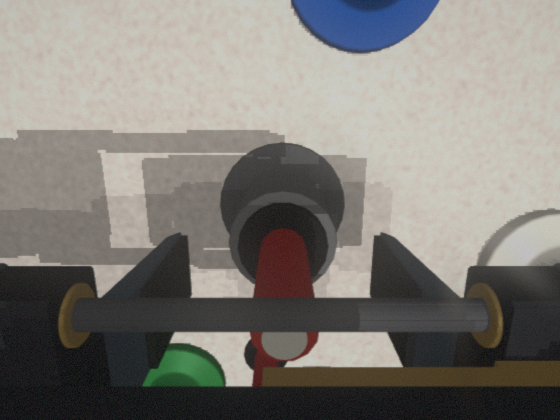

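Settled, with the cap at u≈284 against a finger midpoint of about 280. Closing.

Emit:
drive_tool(
  series=[
    [0.5,[0,0,0],[0,0,0]],
    [1,[0,0,0],[0,0,0]],
    [1,[0,0,0],[0,0,0]],
    [1,[0,0,0],[0,0,0]],
    [1,[0,0,0],[0,0,0]],
  ],
  squeeze=25,
)

```text
time_s: 3.9
ee_pos: [437.8, 3.8, 120.9]
ee_rot: [-180.0, -0.0, -0.0]
force: [1.0, -0.5, 0.4]
gripper_width: 54.0
```

Emit:
drive_tool(
  series=[
    [1,[0,0,0],[0,0,0]],
    [1,[0,0,0],[0,0,0]],
    [1,[0,0,0],[0,0,0]],
    [1,[0,0,0],[0,0,0]],
    [1,[0,0,0],[0,0,0]],
  ],
)

```text
time_s: 4.4
ee_pos: [437.9, 3.8, 120.9]
ee_rot: [-180.0, -0.0, 0.0]
force: [0.8, 0.1, -0.8]
gripper_width: 25.7
```

```bash
python3 -c "
from h import *
snap('top','t5')
need([438,4,235],0);print(env.state()['qvel'])"
```

```text
t 4.45 ee [437.95   3.8  120.94] [-1.7999e+02 -2.0000e-02 -0.0000e+00] F [ 0.54 -0.38 -0.26] w 25.9 j [ -1.  11. 115.   0.  54.  -1.]
shift [ 9.0000e-02 -2.1000e-01 -1.1406e+02] turn [-0.0001 -0.0004 -0.    ]
[ 0.04035829 -0.03951774  0.02024601 -0.0016895   0.0505464  -0.0322864 ]
```

Gripped at 25.9 mm, which matches the 26 mm handle. Lifting.

Emit:
drive_tool(
  series=[
    [1,[0,0,-15],[0,0,0]],
    [1,[0,0,-40],[0,0,0]],
    [1,[0,0,-70],[0,0,0]],
    [1,[0,0,-100],[0,0,0]],
    [1,[0,0,-120],[0,0,0]],
  ],
)

```text
time_s: 4.95
ee_pos: [438.1, 3.8, 242.7]
ee_rot: [-180.0, -0.1, 0.0]
force: [-0.5, 0.1, -1.3]
gripper_width: 25.5
```

Emit:
drive_tool(
  series=[
    [1,[0,0,0],[0,0,0]],
    [1,[0,0,0],[0,0,0]],
    [1,[0,0,0],[0,0,0]],
    [1,[0,0,0],[0,0,0]],
    [1,[0,0,0],[0,0,0]],
  ],
)

```text
time_s: 5.45
ee_pos: [437.3, 3.8, 239.9]
ee_rot: [-180.0, 0.1, 0.0]
force: [-0.3, 0.0, -2.1]
gripper_width: 25.8
```

```bash
python3 -c "
from h import *
snap('scene','s6');snap('top','t6');snap('wrist','w6')
need([471.4,-207.6,241],0)
print(proj(load('s6'),[438,4,141]), proj(load('s6'),[438,4,301]))"
```

```text
t 5.6 ee [437.68   3.83 240.55] [-1.7999e+02  4.0000e-02  0.0000e+00] F [-0.06  0.27 -1.85] w 25.6 j [ -1.   5. 103.   0.  72.  -1.]
shift [ 33.72 211.43  -0.51] turn [-0.0002  0.0007  0.    ]
[312.30414401 157.85984207] [316.6676796   66.73281146]
```

View pics/s6.png

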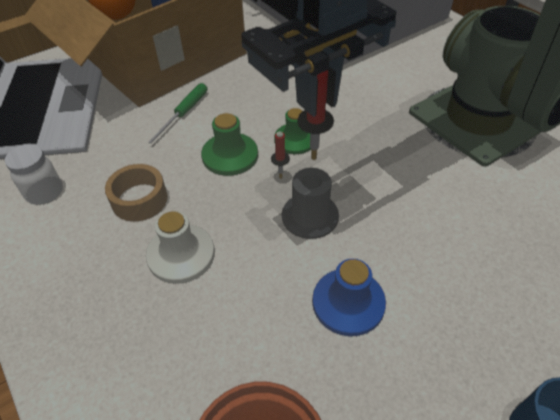

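View pics/w6.png

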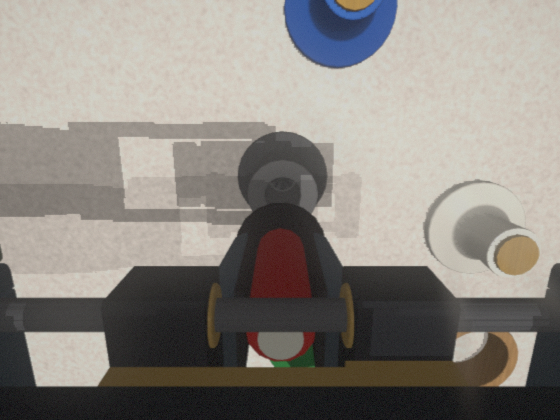

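View pics/t6.png

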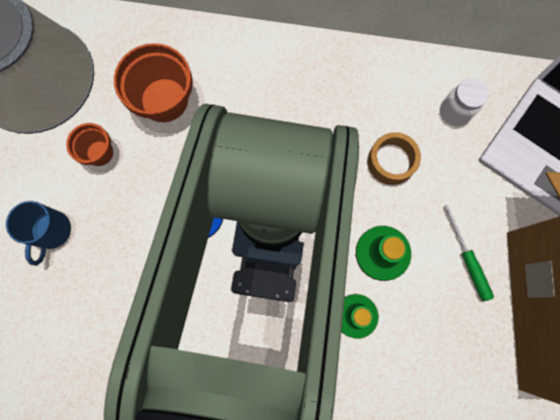

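The probe is held and out of the stand. Its tip is at about (315,158) in the scene view, against a predicted (312,158). I'll enlarge it to check for tilt.

```bash
python3 - <<'E'
from h import *
crop('s6',285,55,345,175,5)
f=load('s6')
for d in ([0,0],[5,0],[0,5]):
    print(d,[proj(f,[437.7+d[0],3.9+d[1],z]).round(1).tolist() for z in (140.6,163.6,210.6,240)])
E
```

```text
[0, 0] [[312.4, 157.9], [312.9, 146.7], [314.1, 122.1], [314.9, 105.3]]
[5, 0] [[309.8, 159.3], [310.3, 148.1], [311.3, 123.5], [312.0, 106.7]]
[0, 5] [[314.4, 159.8], [315.0, 148.6], [316.3, 124.0], [317.2, 107.2]]
```

View pics/s6_c285_55.png

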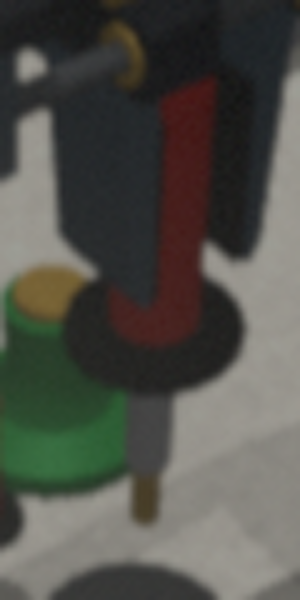

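The tip and collar sit 1–2 px from the prediction and stay parallel to it, so the probe is vertical to within about 2 mm. Moving over the green disc.

Emit:
drive_tool(
  series=[
    [1,[2,15,0],[0,0,0]],
    [1,[7,42,0],[0,0,0]],
    [1,[12,72,0],[0,0,0]],
    [1,[17,102,0],[0,0,0]],
    [1,[22,132,0],[0,0,0]],
  ],
)

```text
time_s: 6.1
ee_pos: [459.9, -129.4, 240.9]
ee_rot: [-180.0, -0.0, 0.0]
force: [0.3, 0.6, -0.9]
gripper_width: 26.0
```

Emit:
drive_tool(
  series=[
    [1,[5,30,0],[0,0,0]],
    [1,[8,55,0],[0,0,0]],
    [1,[11,72,0],[0,0,0]],
    [1,[12,79,0],[0,0,0]],
    [1,[12,79,0],[0,0,0]],
  ],
)

```text
time_s: 6.6
ee_pos: [471.8, -207.4, 240.6]
ee_rot: [-180.0, 0.0, -0.1]
force: [-0.2, 0.8, -0.7]
gripper_width: 25.9
```

Emit:
drive_tool(
  series=[
    [1,[0,0,0],[0,0,0]],
    [1,[0,0,0],[0,0,0]],
    [1,[0,0,0],[0,0,0]],
    [1,[0,0,0],[0,0,0]],
    [1,[0,0,0],[0,0,0]],
  ],
)

```text
time_s: 7.1
ee_pos: [471.8, -206.9, 241.0]
ee_rot: [-180.0, -0.0, 0.0]
force: [0.1, -0.6, -0.6]
gripper_width: 25.7
```

```bash
python3 -c "
from h import *
snap('scene','s7')
need([471.4,-207.6,201],0)
crop('s7',180,30,280,190,4)
p=env.state()['ee_pos']
print(proj(load('s7'),[p[0],p[1],p[2]-100.9]), proj(load('s7'),[471.4,-207.6,90]))"
```

```text
t 7.15 ee [ 471.81 -206.96  240.98] [-1.7999e+02 -1.0000e-02  2.0000e-02] F [-0.63  0.61 -1.33] w 26.0 j [-25.  12.  95.   0.  73. -25.]
shift [-0.41  0.65 39.98] turn [-0.0001 -0.0001  0.0003]
[222.02544521  97.43880298] [225.01010244 119.8623236 ]
```

View pics/s7_c180_30.png

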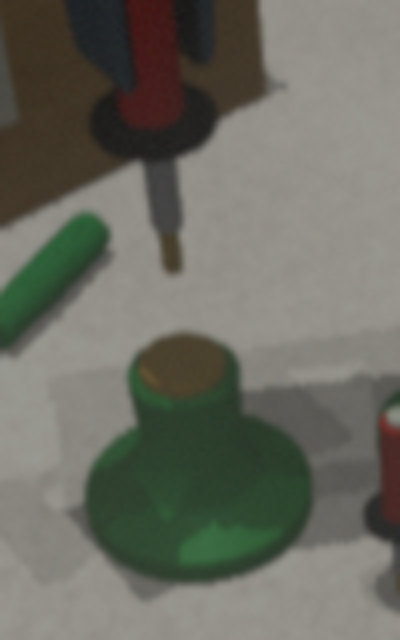

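The tip at (222.9,97.5) matches the prediction of (222.0,97.4). Descending to just above the disc.

Emit:
drive_tool(
  series=[
    [1,[0,0,8],[0,0,0]],
    [1,[0,0,20],[0,0,0]],
    [1,[0,0,32],[0,0,0]],
    [1,[0,0,41],[0,0,0]],
    [1,[0,0,45],[0,0,0]],
  ],
)

```text
time_s: 7.65
ee_pos: [471.0, -206.9, 194.1]
ee_rot: [-179.9, 0.1, -0.0]
force: [-0.2, 0.0, -1.0]
gripper_width: 26.1
```

Emit:
drive_tool(
  series=[
    [1,[0,0,0],[0,0,0]],
    [1,[0,0,0],[0,0,0]],
    [1,[0,0,0],[0,0,0]],
    [1,[0,0,0],[0,0,0]],
    [1,[0,0,0],[0,0,0]],
  ],
)

```text
time_s: 8.15
ee_pos: [472.0, -207.3, 196.2]
ee_rot: [180.0, -0.0, 0.0]
force: [1.0, -0.8, -0.7]
gripper_width: 25.5
```

```bash
python3 -c "
from h import *
snap('scene','s8')
need([471.4,-207.6,187],0)
F=[]
for i in range(4): snap('top','x'); F.append(env.state()['force'])
print(np.mean(F,0))
crop('s8',180,70,280,170,6)"
```

```text
t 8.2 ee [ 471.9  -207.27  196.17] [ 1.7999e+02 -3.0000e-02  0.0000e+00] F [-0.27  0.87 -1.61] w 25.4 j [-25.  14.  99.   0.  67. -25.]
shift [-0.51  0.33  9.17] turn [ 0.0002 -0.0005  0.    ]
[-0.2071169   0.15588866 -1.05443928]
```

View pics/s8_c180_70.png

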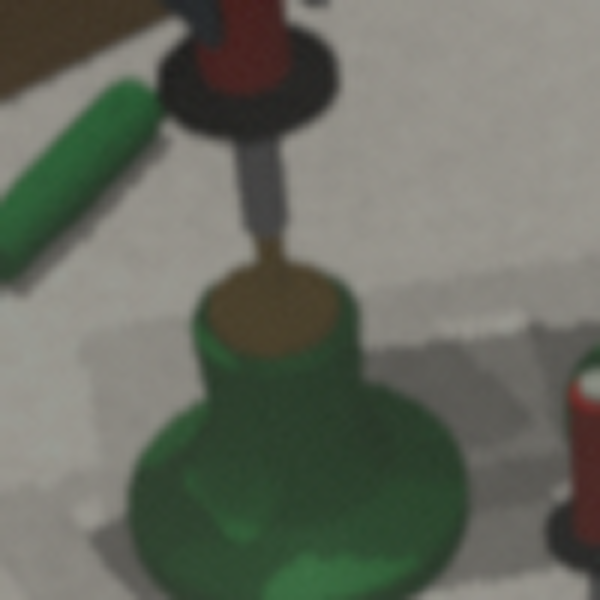

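The tip is centred over the disc. The free vertical force is about -1.05 N, from the probe's weight. Touching down, with a short hold to follow.

Emit:
drive_tool(
  series=[
    [1,[0,0,3],[0,0,0]],
    [1,[0,0,5],[0,0,0]],
    [1,[0,0,7.5],[0,0,0]],
    [1,[0,0,9.5],[0,0,0]],
    [1,[0,0,9.5],[0,0,0]],
  ],
)

```text
time_s: 8.9
ee_pos: [471.7, -207.2, 186.3]
ee_rot: [-180.0, 0.0, 0.0]
force: [0.3, 0.9, 1.5]
gripper_width: 25.7
```

```bash
python3 -c "
from h import *
snap('scene','s9')
need([471.4,-207.6,187],0)
crop('s9',180,70,280,170,6)"
```

```text
t 8.95 ee [ 471.77 -207.19  186.45] [-179.99    0.     -0.  ] F [-1.52  1.08  0.7 ] w 25.6 j [-25.  14. 100.   0.  66. -25.]
shift [-0.37  0.41 -0.55] turn [-0.0002  0.0001 -0.    ]
```

View pics/s9_c180_70.png

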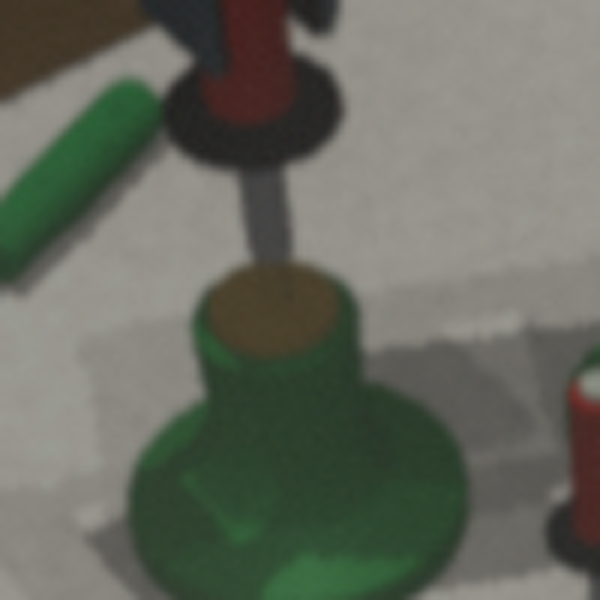

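In contact: the force rose by about 2 N and the disc hides most of the pin. I'll hold a little longer, then lift.

Emit:
drive_tool(
  series=[
    [1,[0,0,0],[0,0,0]],
    [1,[0,0,0],[0,0,0]],
    [1,[0,0,-6],[0,0,0]],
    [1,[0,0,-20],[0,0,0]],
    [1,[0,0,-40],[0,0,0]],
  ],
)

```text
time_s: 9.45
ee_pos: [471.2, -206.9, 226.0]
ee_rot: [-179.9, 0.1, 0.0]
force: [0.6, 0.5, -1.2]
gripper_width: 25.6
```

Emit:
drive_tool(
  series=[
    [1,[0,0,-12],[0,0,0]],
    [1,[0,0,-15],[0,0,0]],
    [1,[0,0,-15],[0,0,0]],
    [1,[0,0,-15],[0,0,0]],
    [1,[0,0,-15],[0,0,0]],
  ],
)

```text
time_s: 9.95
ee_pos: [471.3, -207.0, 240.5]
ee_rot: [-179.9, 0.1, 0.0]
force: [0.1, 0.6, -1.1]
gripper_width: 25.6
```

```bash
python3 -c "
from h import *
snap('scene','s10');snap('top','t10')
need([494.7,173.2,241],0)
print(proj(load('s10'),[471.4,-207.6,90]))
crop('s10',180,30,280,190,4)"
```

```text
t 10.05 ee [ 471.5  -207.06  240.71] [-1.7996e+02  7.0000e-02  0.0000e+00] F [ 0.47 -0.55 -1.26] w 25.3 j [-25.  12.  95.   0.  74. -25.]
shift [ 2.3200e+01 -3.8026e+02 -4.0000e-02] turn [-0.0007  0.0012  0.    ]
[225.01010244 119.8623236 ]
```

View pics/s10_c180_30.png

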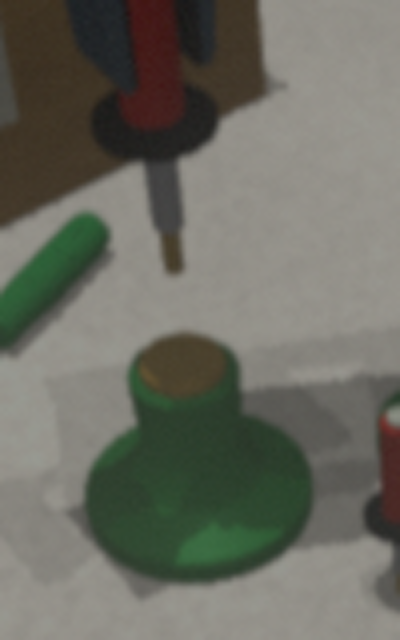

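The green lamp hasn't moved and the probe hasn't slipped. On to blue.

Emit:
drive_tool(
  series=[
    [1,[1,-15,0],[0,0,0]],
    [1,[3,-45,0],[0,0,0]],
    [1,[5,-80,0],[0,0,0]],
    [1,[7,-115,0],[0,0,0]],
    [1,[9,-150,0],[0,0,0]],
  ],
)

```text
time_s: 10.55
ee_pos: [480.4, -54.9, 241.3]
ee_rot: [-180.0, 0.0, -0.0]
force: [0.5, 0.4, -1.3]
gripper_width: 25.6
```

Emit:
drive_tool(
  series=[
    [1,[2,-35,0],[0,0,0]],
    [1,[4,-70,0],[0,0,0]],
    [1,[6,-105,0],[0,0,0]],
    [1,[8,-140,0],[0,0,0]],
    [1,[10,-170,0],[0,0,0]],
  ],
)

```text
time_s: 11.05
ee_pos: [490.0, 115.5, 241.4]
ee_rot: [-180.0, 0.0, 0.1]
force: [0.3, -1.3, -0.5]
gripper_width: 25.4
```

Emit:
drive_tool(
  series=[
    [1,[2,-25,0],[0,0,0]],
    [1,[3,-42,0],[0,0,0]],
    [1,[4,-54,0],[0,0,0]],
    [1,[4,-60,0],[0,0,0]],
    [1,[4,-60,0],[0,0,0]],
  ],
)

```text
time_s: 11.55
ee_pos: [494.5, 173.3, 241.3]
ee_rot: [180.0, 0.0, 0.1]
force: [-0.0, 0.1, -1.3]
gripper_width: 25.7
```

Emit:
drive_tool(
  series=[
    [1,[0,0,0],[0,0,0]],
    [1,[0,0,0],[0,0,0]],
    [1,[0,0,0],[0,0,0]],
    [1,[0,0,0],[0,0,0]],
    [1,[0,0,0],[0,0,0]],
  ],
)

```text
time_s: 12.05
ee_pos: [494.8, 172.5, 241.5]
ee_rot: [-180.0, -0.0, -0.0]
force: [-0.5, -0.4, -0.8]
gripper_width: 25.6
```

```bash
python3 -c "
from h import *
snap('scene','s11')
need([494.7,173.2,196],0)
p=env.state()['ee_pos']
print(proj(load('s11'),[p[0],p[1],p[2]-100.9]))
crop('s11',300,180,400,330,4)"
```

```text
t 12.1 ee [494.83 172.56 241.47] [-1.8e+02 -0.0e+00 -2.0e-02] F [-0.66  0.1  -0.8 ] w 25.5 j [18. 13. 93.  0. 74. 18.]
shift [-0.13 -0.64 45.47] turn [-0.0001 -0.     -0.0004]
[357.07793171 249.42720645]
```

View pics/s11_c300_180.png

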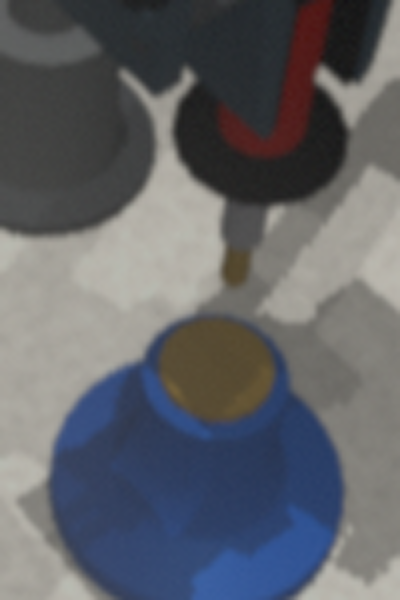

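The tip is at (358.7,250) against a predicted (357.1,249.4), about 2 mm off, which is fine on a disc of 20 mm radius. Descending.

Emit:
drive_tool(
  series=[
    [1,[0,0,8],[0,0,0]],
    [1,[0,0,20],[0,0,0]],
    [1,[0,0,32],[0,0,0]],
    [1,[0,0,41],[0,0,0]],
    [1,[0,0,45],[0,0,0]],
  ],
)

```text
time_s: 12.6
ee_pos: [494.0, 172.6, 194.7]
ee_rot: [180.0, 0.2, 0.0]
force: [-0.6, -0.2, -0.9]
gripper_width: 25.8
```

Emit:
drive_tool(
  series=[
    [1,[0,0,0],[0,0,0]],
    [1,[0,0,0],[0,0,0]],
    [1,[0,0,0],[0,0,0]],
    [1,[0,0,0],[0,0,0]],
    [1,[0,0,0],[0,0,0]],
  ],
)

```text
time_s: 13.1
ee_pos: [495.0, 172.9, 196.8]
ee_rot: [-180.0, -0.0, 0.0]
force: [0.3, -0.0, -1.3]
gripper_width: 25.5
```

```bash
python3 -c "
from h import *
snap('scene','s12')
need([494.7,173.2,187],0)
crop('s12',300,200,400,330,4)"
```

```text
t 13.15 ee [494.9  172.83 196.7 ] [-1.7998e+02 -3.0000e-02 -0.0000e+00] F [ 0.56  0.21 -0.25] w 26.0 j [18. 14. 98.  0. 68. 18.]
shift [-0.21 -0.37  9.7 ] turn [-0.0003 -0.0005 -0.0001]
```

View pics/s12_c300_200.png

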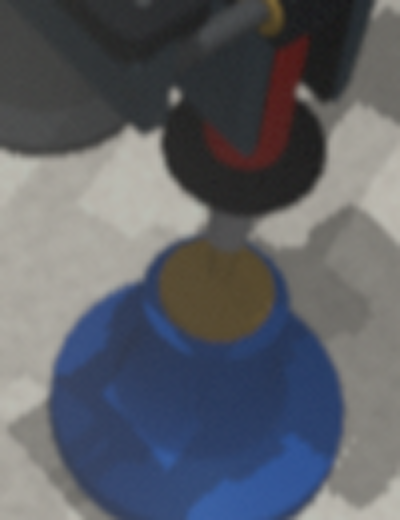

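The tip is over the disc. Touching down 10 mm, the same depth as on green.

Emit:
drive_tool(
  series=[
    [1,[0,0,3],[0,0,0]],
    [1,[0,0,5.5],[0,0,0]],
    [1,[0,0,8],[0,0,0]],
    [1,[0,0,10],[0,0,0]],
    [1,[0,0,10],[0,0,0]],
  ],
)

```text
time_s: 13.65
ee_pos: [494.8, 172.8, 186.3]
ee_rot: [-180.0, 0.0, -0.0]
force: [0.0, 0.3, 1.4]
gripper_width: 25.8
```

```bash
python3 -c "
from h import *
snap('scene','s13')
need([494.7,173.2,187],0)
crop('s13',300,200,400,330,4)"
```

```text
t 13.7 ee [494.82 172.83 186.51] [-179.99   -0.      0.  ] F [-0.35  0.12  0.18] w 25.4 j [18. 15. 99.  0. 66. 18.]
shift [-0.12 -0.37 -0.49] turn [-0.0001 -0.0001  0.    ]
```

View pics/s13_c300_200.png

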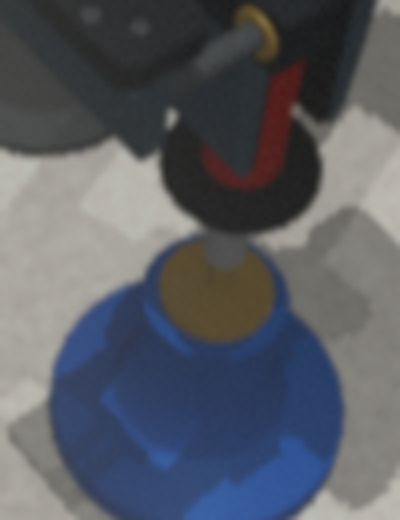

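In contact (about +2 N). Same hold, then lift.

Emit:
drive_tool(
  series=[
    [1,[0,0,0],[0,0,0]],
    [1,[0,0,0],[0,0,0]],
    [1,[0,0,-6],[0,0,0]],
    [1,[0,0,-20],[0,0,0]],
    [1,[0,0,-40],[0,0,0]],
  ],
)

```text
time_s: 14.2
ee_pos: [494.0, 172.5, 226.0]
ee_rot: [180.0, 0.2, -0.0]
force: [-0.5, -0.1, 0.1]
gripper_width: 25.7
```

Emit:
drive_tool(
  series=[
    [1,[0,0,-12],[0,0,0]],
    [1,[0,0,-15],[0,0,0]],
    [1,[0,0,-15],[0,0,0]],
    [1,[0,0,-15],[0,0,0]],
    [1,[0,0,-15],[0,0,0]],
  ],
)

```text
time_s: 14.7
ee_pos: [494.3, 172.7, 240.5]
ee_rot: [180.0, 0.1, 0.0]
force: [0.6, -0.2, -1.4]
gripper_width: 25.5
```

```bash
python3 -c "
from h import *
snap('scene','s14');
need([437.9,3.8,241],0)"
```

```text
t 14.75 ee [494.39 172.66 240.59] [ 1.7998e+02  9.0000e-02 -0.0000e+00] F [ 0.44  0.71 -1.74] w 25.5 j [18. 13. 94.  0. 74. 18.]
shift [-56.48 168.86  -0.25] turn [ 0.0004  0.0016 -0.    ]
```

View pics/s14.png

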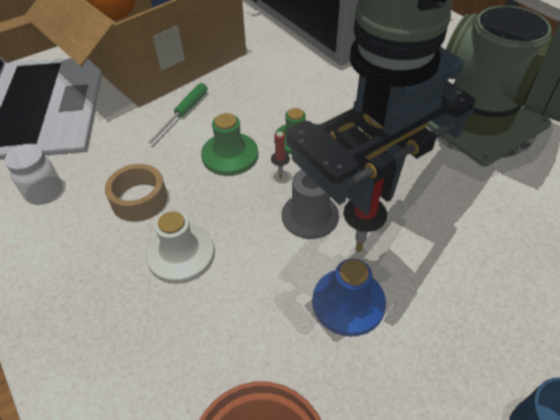

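Both lamps are where they were (disc centres at (226,121) and (353,272)). Returning to the stand.

Emit:
drive_tool(
  series=[
    [1,[-5,15,0],[0,0,0]],
    [1,[-14,42,0],[0,0,0]],
    [1,[-23,69,0],[0,0,0]],
    [1,[-32,96,0],[0,0,0]],
    [1,[-41,123,0],[0,0,0]],
  ],
)

```text
time_s: 15.25
ee_pos: [452.5, 48.0, 241.2]
ee_rot: [180.0, 0.0, 0.0]
force: [0.4, 0.0, -1.6]
gripper_width: 25.9
```

Emit:
drive_tool(
  series=[
    [1,[-7,22,0],[0,0,0]],
    [1,[-12,36,0],[0,0,0]],
    [1,[-15,44,0],[0,0,0]],
    [1,[-15.5,46,0],[0,0,0]],
    [1,[-15.5,46,0],[0,0,0]],
  ],
)

```text
time_s: 15.75
ee_pos: [438.2, 3.7, 241.4]
ee_rot: [-180.0, -0.0, -0.0]
force: [-0.3, 0.6, -1.4]
gripper_width: 25.9
```

Emit:
drive_tool(
  series=[
    [1,[0,0,0],[0,0,0]],
    [1,[0,0,0],[0,0,0]],
    [1,[0,0,0],[0,0,0]],
    [1,[0,0,0],[0,0,0]],
    [1,[0,0,0],[0,0,0]],
  ],
)

```text
time_s: 16.25
ee_pos: [438.4, 4.0, 241.4]
ee_rot: [-180.0, 0.0, 0.0]
force: [0.3, -0.5, -0.8]
gripper_width: 25.7
```

```bash
python3 -c "
from h import *
snap('scene','s15')
need([437.9,3.8,121],0)
p=env.state()['ee_pos']
print(proj(load('s15'),[p[0],p[1],p[2]-100.9]))
crop('s15',260,80,360,230,4)"
```

```text
t 16.3 ee [438.31   3.93 241.37] [-1.7999e+02  1.0000e-02  1.0000e-02] F [ 0.41  0.04 -1.42] w 25.2 j [ -1.   5. 103.   0.  72.  -1.]
shift [ -0.4    0.14 120.37] turn [-0.0001  0.0001  0.0003]
[312.10139756 158.16818422]
```

View pics/s15_c260_80.png

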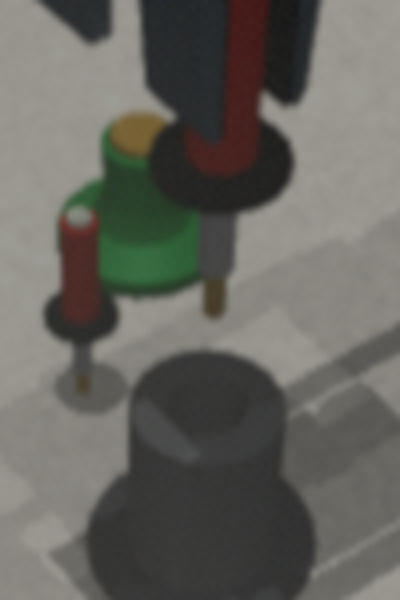

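The tip at (313.3,158.8) is where it was straight after lifting. I'll lower to 10 mm above the seat, settle, then seat it.

Emit:
drive_tool(
  series=[
    [1,[-0.4,0,10],[0,0,0]],
    [1,[-0.4,0,25],[0,0,0]],
    [1,[-0.4,0,42],[0,0,0]],
    [1,[-0.4,0,58],[0,0,0]],
    [1,[-0.4,0,70],[0,0,0]],
  ],
)

```text
time_s: 16.8
ee_pos: [437.0, 3.8, 169.7]
ee_rot: [-180.0, 0.1, -0.0]
force: [-1.2, -0.0, -1.0]
gripper_width: 25.5
```

Emit:
drive_tool(
  series=[
    [1,[0,0,8],[0,0,0]],
    [1,[0,0,18],[0,0,0]],
    [1,[0,0,28],[0,0,0]],
    [1,[0,0,36],[0,0,0]],
    [1,[0,0,40],[0,0,0]],
  ],
)

```text
time_s: 17.3
ee_pos: [437.5, 3.8, 130.6]
ee_rot: [-180.0, 0.1, -0.0]
force: [-0.5, -0.4, -0.6]
gripper_width: 25.5
```

Emit:
drive_tool(
  series=[
    [1,[0,0,0],[0,0,0]],
    [1,[0,0,0],[0,0,0]],
    [1,[0,0,0],[0,0,0]],
    [1,[0,0,0],[0,0,0]],
    [1,[0,0,0],[0,0,0]],
  ],
)

```text
time_s: 17.8
ee_pos: [438.1, 3.8, 131.7]
ee_rot: [-180.0, -0.0, -0.0]
force: [0.4, -0.0, -1.2]
gripper_width: 25.7
```

```bash
python3 -c "
from h import *
snap('scene','s16')
need([437.9,3.8,121],0)
crop('s16',260,100,360,250,4)"
```

```text
t 17.85 ee [438.04   3.81 131.61] [-1.7999e+02 -3.0000e-02 -0.0000e+00] F [-0.05  0.54 -1.54] w 25.8 j [ -1.  10. 114.   0.  56.  -1.]
shift [-1.400e-01  1.000e-02  1.061e+01] turn [-0.0001 -0.0005 -0.    ]
```

View pics/s16_c260_100.png

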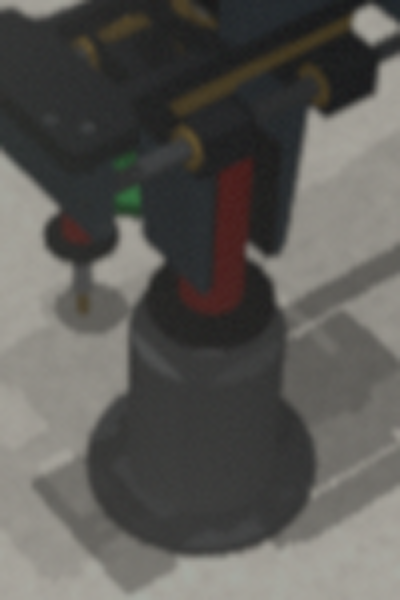

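The shaft is in the bore with no side load. Seating.

Emit:
drive_tool(
  series=[
    [1,[0,0,3],[0,0,0]],
    [1,[0,0,5.5],[0,0,0]],
    [1,[0,0,7.5],[0,0,0]],
    [1,[0,0,9],[0,0,0]],
    [1,[0,0,10],[0,0,0]],
  ],
)

```text
time_s: 18.35
ee_pos: [437.8, 3.8, 121.2]
ee_rot: [-180.0, 0.0, 0.0]
force: [-0.5, -0.2, -1.8]
gripper_width: 25.3
```

Emit:
drive_tool(
  series=[
    [1,[0,0,0.3],[0,0,0]],
    [1,[0,0,0.3],[0,0,0]],
    [1,[0,0,0.3],[0,0,0]],
    [1,[0,0,0.3],[0,0,0]],
    [1,[0,0,0.3],[0,0,0]],
  ],
)

```text
time_s: 18.85
ee_pos: [437.9, 3.8, 121.2]
ee_rot: [-180.0, -0.0, 0.0]
force: [0.6, -0.1, -0.7]
gripper_width: 25.4
```

```bash
python3 -c "
from h import *
need([437.9,3.8,121],0)
F=[]
for i in range(3): snap('scene','s17'); F.append(env.state()['force'])
print(np.mean(F,0))
crop('s17',260,100,360,250,4)"
```

```text
t 18.85 ee [437.94   3.83 121.18] [-1.7999e+02 -1.0000e-02  0.0000e+00] F [ 0.6  -0.14 -0.68] w 25.4 j [ -1.  11. 115.   0.  54.  -1.]
shift [-0.04  0.03  0.18] turn [-0.0001 -0.0002  0.0001]
[ 0.60385203  0.0998096  -1.52908982]
```

View pics/s17_c260_100.png

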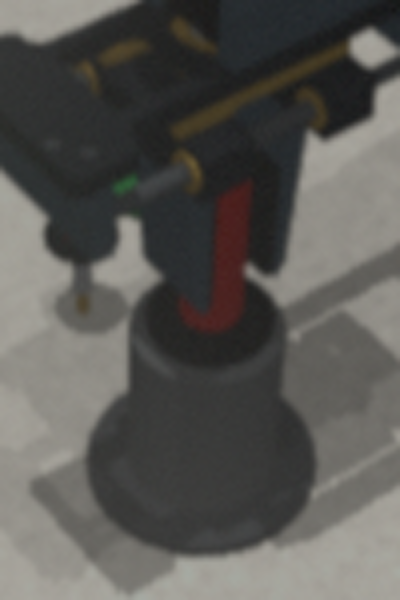

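The probe still hangs on the gripper, about 0.3 mm above its seat. I'll lower a little more until the force rises.

Emit:
drive_tool(
  series=[
    [1,[0,0,0.3],[0,0,0]],
    [1,[0,0,0.6],[0,0,0]],
    [1,[0,0,0.6],[0,0,0]],
    [1,[0,0,0.6],[0,0,0]],
    [1,[0,0,0.6],[0,0,0]],
  ],
)

```text
time_s: 19.5
ee_pos: [438.0, 3.8, 120.9]
ee_rot: [-180.0, -0.0, 0.0]
force: [-1.5, 0.2, 6.0]
gripper_width: 25.9
```

```bash
python3 -c "
from h import *
need([437.9,3.8,121],0)
F=[]
for i in range(3): snap('scene','s17'); F.append(env.state()['force'])
print(np.mean(F,0))"
```

```text
t 19.5 ee [437.99   3.81 120.92] [-1.7999e+02 -2.0000e-02  0.0000e+00] F [-1.47  0.25  6.05] w 25.9 j [ -1.  11. 115.   0.  54.  -1.]
shift [-0.09  0.01 -0.08] turn [-0.0001 -0.0004  0.    ]
[-0.71735541  0.30291099  5.13776522]
```

Seated: the force is +5 N and the TCP is at z 120.9, the same height as at the grasp. Opening slowly.

Emit:
drive_tool(
  series=[
    [0.65,[0,0,0],[0,0,0]],
    [0.5,[0,0,0],[0,0,0]],
    [0.3,[0,0,0],[0,0,0]],
    [0.1,[0,0,0],[0,0,0]],
    [0,[0,0,0],[0,0,0]],
  ],
)

```text
time_s: 20.15
ee_pos: [437.9, 3.8, 120.4]
ee_rot: [-180.0, 0.0, -0.0]
force: [-0.9, -0.6, 0.1]
gripper_width: 60.9
```

Emit:
drive_tool(
  series=[
    [0,[0,0,0],[0,0,0]],
    [0,[0,0,0],[0,0,0]],
    [0,[0,0,0],[0,0,0]],
    [0,[0,0,0],[0,0,0]],
    [0,[0,0,0],[0,0,0]],
  ],
)

```text
time_s: 20.65
ee_pos: [437.9, 3.8, 120.5]
ee_rot: [-180.0, -0.0, 0.0]
force: [0.1, -0.2, 0.5]
gripper_width: 91.3
```

```bash
python3 -c "
from h import *
snap('wrist','w18')
need([437.9,3.8,260],0)"
```

```text
t 20.7 ee [437.91   3.82 120.52] [-179.99   -0.     -0.  ] F [-0.35  0.02 -0.57] w 91.4 j [ -1.  11. 115.   0.  54.  -1.]
shift [ 0.0000e+00  1.0000e-02 -1.3948e+02] turn [-0.0001 -0.     -0.    ]
```

View pics/w18.png

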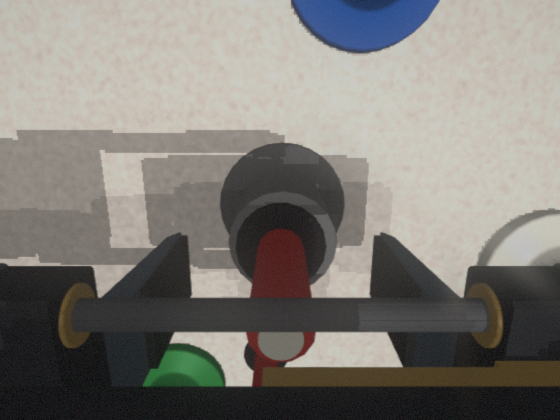

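The fingers are fully open and the probe stands upright, with its cap at (281,345), clear of both fingers. Retreating upward.

Emit:
drive_tool(
  series=[
    [0,[0,0,-10],[0,0,0]],
    [0,[0,0,-35],[0,0,0]],
    [0,[0,0,-65],[0,0,0]],
    [0,[0,0,-95],[0,0,0]],
    [0,[0,0,-125],[0,0,0]],
  ],
)

```text
time_s: 21.2
ee_pos: [437.8, 3.8, 247.5]
ee_rot: [-180.0, -0.1, -0.0]
force: [0.0, -0.2, -0.3]
gripper_width: 91.4
```

Emit:
drive_tool(
  series=[
    [0,[0,0,-20],[0,0,0]],
    [0,[0,0,-40],[0,0,0]],
    [0,[0,0,-50],[0,0,0]],
    [0,[0,0,-50],[0,0,0]],
    [0,[0,0,-50],[0,0,0]],
  ],
)

```text
time_s: 21.7
ee_pos: [437.5, 3.8, 295.0]
ee_rot: [-180.0, 0.1, 0.0]
force: [-0.1, -0.2, -0.2]
gripper_width: 91.0
```

Emit:
drive_tool(
  series=[
    [0,[0,-30,0],[0,0,0]],
    [0,[0,-60,0],[0,0,0]],
    [0,[0,-90,0],[0,0,0]],
    [0,[0,-120,0],[0,0,0]],
    [0,[0,-150,0],[0,0,0]],
  ],
)

```text
time_s: 22.2
ee_pos: [437.1, 154.8, 294.1]
ee_rot: [180.0, 0.1, -0.0]
force: [0.3, 0.5, -0.1]
gripper_width: 91.6
```

Emit:
drive_tool(
  series=[
    [0,[0,-20,0],[0,0,0]],
    [0,[0,-40,0],[0,0,0]],
    [0,[0,-50,0],[0,0,0]],
    [0,[0,-50,0],[0,0,0]],
    [0,[0,-50,0],[0,0,0]],
  ],
)

```text
time_s: 22.7
ee_pos: [437.6, 203.1, 294.9]
ee_rot: [179.9, 0.1, 0.0]
force: [0.8, -0.4, 0.3]
gripper_width: 91.1
```

```bash
python3 -c "
from h import *
snap('scene','s19');snap('top','t19')
need([437.9,200,300],0)"
```

```text
t 22.8 ee [437.83 202.91 295.36] [ 1.7997e+02  2.0000e-02 -5.0000e-02] F [-0.04  0.91  0.65] w 91.3 j [24.  7. 92. -0. 80. 24.]
shift [ 0.08  2.92 -4.64] turn [ 0.0005  0.0004 -0.0009]
```

View pics/s19.png

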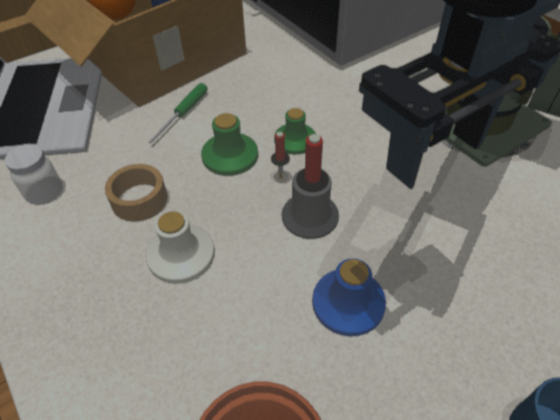

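View pics/t19.png

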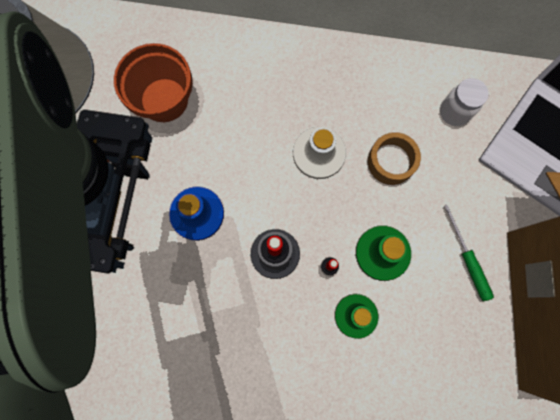

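Both views match the first pictures. The probe hangs in the stand (cap at (314,139) in scene, (275,243) in top), and both lamps and everything else are where they were. The arm is clear.

```bash
python3 -c "
from h import *
print(env.job_done())"
```

```text
the job is handed in; nothing more can be done
None
```

I took the full-size red probe from its stand and touched its tip to the larger green lamp's disc, then to the blue lamp's disc. I then put it back in its stand and handed the job in at about 22.8 s.

- **Touches:** each pressed the pin about 4 mm at roughly 2 N. By my estimate of when contact began and ended, each lasted about 0.5–0.6 s.
- **Return:** the probe seated with about 5–6 N at the same height I gripped it (TCP z 120.9 mm). I opened the fingers fully and moved the arm clear.
- **Last pictures:** the scene and top views show the probe hanging upright by its collar. Both lamps and everything else are where they were in the first pictures.
- **What disagreed:**
    - The probe's tip appeared up to about 2 mm from where I predicted, which is within the camera calibration error.
    - The first descent at the stand ended about 6 mm off target (4 mm in x, 4.5 mm in y); I corrected this before gripping.
    - The first seating stopped about 0.3 mm above the rim, so I lowered further before letting go.

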